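Ready the stone wash: set the cleaner's heat, open the safety-capped bottle

TASK

Get the wash ready: turn the black heat dial on the white ultrasonic cleaner until its white pointer stands at the green marker, let go of it, and then open the bottle: press its red safety cap down, twist it anticlockwise while pressed and lift it off. Finish while still holding the cap in the gripper, still and level, straight above the open bottle with its lower edge about 6 cm over the mouth; do not put it down or let go. Leave the dial at the marker and all the other things where they are.

Things in the scene. Friction and masses are not known exactly. Their poses are not given: they have to be found in the camera images.
- cleaner: White ultrasonic stone cleaner fixed to the table, 240 (x) x 240 (y) x 120 mm high. Origin: centre of its underside; x points away from the control side. The flat control deck (120 mm high) is the half on its -x side; the open steel tank with pebbles is the +x half. The dial's upright axis is at x = -62.5 mm, y = 0.
- dial_grip (a point): Grip point of the black heat dial, on its axis, 32 mm above the deck (152 mm above the table). Its x axis runs along the grip bar, z up. The bar is 46 mm long, 14 mm thick and spans 12 to 44 mm above the deck, on a disc 54 mm in diameter; the white pointer line lies on the -x half of the bar and disc. Grip across the 14 mm.
- dial (a joint): Angle of the heat dial, rad, 0 to 2.2; at 0 the pointer points along the cleaner's -x (to the control-side edge). It grows clockwise seen from above. Light friction (0.04 N m); it stays where it is left.
- marker (a joint): Angle of the green marker tab on the dial's scale, rad, in the same sense and with the same zero as the dial's angle: the pointer stands at the marker when both values are equal. The tab is stiff, 16 x 7 mm and 8 mm high above the deck, 35 to 51 mm from the dial's axis; leave it alone.
- dial_pointer (a point): Point on the dial's pointer line, carried out to 43 mm from its axis, 6 mm above the deck.
- marker_tip (a point): Middle of the green marker tab, 43 mm from the dial's axis, 6 mm above the deck.
- bottle: White bottle with a blue band, upright in a bracket (base plate 120 x 120 mm) screwed to the table: it cannot turn or lift. Origin: centre of the underside, z up. Body 90 mm in diameter up to 98 mm, sloping shoulder to 117 mm, then a 35 mm neck. On the shoulder a red dot (x direction) is where the cap's white line points when shut; a green dot 60 degrees anticlockwise is the open place.
- mouth (a point): Centre of the bottle's mouth, the top rim of the neck, 154.5 mm above the table. A black sprung rubber plug in it pushes the shut cap up; with the cap off it sticks out 9.5 mm. The neck's three lugs (47 mm across) are hidden inside the cap, which has about 1.5 mm of sideways play on them: press, turn and lift along the axis.
- cap: Loose red push-and-turn safety cap, near-round (20 small facets), 56 mm in diameter, 30 mm high, about 50 g. Origin: centre of its lower edge, z up along the axis, x along the white line on its top. Shut, its origin is 135 mm above the table, 18 mm above the bottle's shoulder. It is ordinary plastic: grip it firmly (about 40 N) to press and turn it.
- cap_top (a point): Centre of the cap's flat top, 30 mm above its lower edge. Working the cap: shut, it is locked and will not turn or lift. Pressed down more than 4 mm (stop at 6.5 mm) against a spring (6 N at first, 12 N at 6 mm) it turns anticlockwise seen from above, never clockwise; 45 to 75 degrees from shut (stop at about 80) it lifts straight off.
- grit_jar: Bystander: amber glass jar with black lid, 52 mm in diameter, 75 mm high, loose. Origin: centre of its underside.
- sieve: Bystander: loose steel sieve ring, 90 mm in diameter, 28 mm high. Origin: centre of its underside.
- brush: Bystander: loose hand brush lying flat, 170 mm long along its x. Origin: underside of its middle.
- agate: Bystander: loose red-brown polished stone, 52 mm across, 21 mm high. Origin: centre of its underside.
Mind the look-alikes: they are no part of the job. There is more than one size of the cap; the job needs the smallest.

How it is judged:
By the outcome, as a careful person would: the job done as asked, in the order asked, and still so for the second after the job is handed in, while the arm keeps its last pose, push and grip.
It also fails if it takes over 54 s, if anything falls off the work surface, if the arm or the gripper's body presses on something with over 40 N, if the wrist force passes 120 N, or if a joint passes its speed limit or range.

ROBOT

A 6-joint arm with a two-finger parallel gripper is mounted at the origin on the work surface. World frame = base frame: x ahead of the robot, y to its left, z up, the work surface at z = 0. Lengths are in m, angles in degrees, forces in N, time in s.
With the tool pointing down it reaches from about 0.3 to 0.75 m from the base axis. Payload 8.5 kg.
Tool frame: the origin (TCP) lies on the centre line of the jaws, within the pads' length; the fingertips stand 14 mm ahead of it and the grasp point (between the pads) lies 5 mm behind it; z points along the fingers, x is the direction in which the jaws open and shut, and the axes are right-handed (so a half turn about z gives the same grasp; the last joint's range is limited). The gripper opens to 85 mm and grips with 20 to 120 N. Pads are 22 mm wide; open, the fingers measure 114 mm over their backs; the gripper's body (76 mm by 85 mm) begins 54 mm behind the grasp point. The pads swing forward as they close: fully open they stand 13 mm farther back than shut.
Start: joints at [-12.336, 21.807, 74.336, -0, 83.858, -12.336], TCP at [0.55, 0, 0.245] pointing down, gripper open.
Joint ranges: [-178.18, 178.18], [-50.72, 133.34], [12.68, 142.11], [-81.47, 261.47], [9.98, 163.14], [-165.26, 165.26]. Speed limits (degrees/s): [136.94, 136.94, 180, 180, 180, 180].

INTERFACE

Orientations are given as a 3x3 rotation matrix whose columns are the frame's x, y, z axes.
In Python, from rig import * gives the robot as it stands.
- The arm moves only by the shell command python3 -m crank 'ROWS' [FORCE]. ROWS is JSON, one flat list of numbers, 7 for each row, row after row: the turn, a rotation vector about the world's x, y, z in rad, then the shift along the world's x, y, z in m, then the opening in per cent of the stroke, from 0 (shut) to 100 (fully open). A call has 1 to 20 rows; each row shifts and turns the commanded pose from where the row before left it; what a row does not reach is not made up. A row lasts 1/10 s, in which the tool goes at most 50 mm and 8.59 degrees, less where a joint would pass 70% of its speed; a pose out of reach is approached as far as the arm can. A call is refused whole if a number of a shift passes 0.05 or a number of a turn 0.15, either way. A call with a gripper value outside its range is refused whole. The fingers move at their own pace and stop on an object; FORCE is the grip in N (left out, the last holds). Time passes only in rows, so rows that do not move let the fingers close. It gives the time, the measured TCP pose, the force and the opening at its end, in the units of the state.
- observe(): the state, without advancing time (a new reading comes with each control period).
- get_image(name): name is "scene" or "side" or "wrist"; returns a dict with "frame" (384x512x3 uint8, red, green, blue), "fov_y" (degrees; the focal length in pixels is half the picture's height over the tangent of half this angle, whatever the lens; pixels are square), "cx", "cy" (the principal point, pixels), "world_to_cam" (4x4, takes a point from world to camera coordinates). Camera axes: x right, y up, looking along -z (the intrinsics and any distortion apply to the point x, -y, -z); pixel columns grow to the right and rows downward; lengths in m; the calibration is good to about 2 mm. The wrist camera is an equidistant fisheye: a pixel r from the principal point sees the ray r / f radians off the axis. A picture is of the moment at which its call begins. There is no depth.
- close_job(): hands the job in, once; it reports no verdict.
The state is a dict: "time_s": time; "q": joint angles; "qvel": joint speeds; "joint_efforts": joint torques, N m; "position": TCP position; "tool_rot": TCP orientation; "ft_force": force on the tool from outside, world axes, zero at the start; "wrist_torque": the same for the moment, N m; "grip_width": finger opening in m.
Only numpy, scipy, OpenCV 4.12 (cv2) and the standard library are available. Lean on these libraries where they do the work, as an engineer would, in place of code of your own. Each camera call takes 0.05 s, during which the arm holds its last target. There are 200 camera calls.

## Working session

There is one attempt and no reset: what is moved stays moved. The work goes in short steps, Python scripts to look and compute and a shell command to move; the robot and the scene stay as the last step left them, time stands still between calls to the robot, and variables do not carry over. Pictures are saved under pics/ and viewed, about 8 in all and at most 12, crops included, and the job is handed in when it is done.

```bash
mkdir -p pics
cat > h.py <<'E'
from rig import *
import numpy as np, cv2
def ray(im,u,v):
    H=im["frame"].shape[0]; f=H/2/np.tan(np.radians(im["fov_y"])/2)
    M=np.array(im["world_to_cam"]); R=M[:3,:3]; c=-R.T@M[:3,3]
    a=(u-im["cx"])/f; b=(v-im["cy"])/f
    if im.get("name")=="wrist":
        r=np.hypot(a,b); s=np.sin(r)/r if r>1e-9 else 1; d=np.array([a*s,-b*s,-np.cos(r)])
    else: d=np.array([a,-b,-1.])
    return c,R.T@d
def onz(im,u,v,z):
    c,d=ray(im,u,v); return c+d*(z-c[2])/d[2]
def proj(im,p):
    H=im["frame"].shape[0]; f=H/2/np.tan(np.radians(im["fov_y"])/2)
    M=np.array(im["world_to_cam"]); x,y,z=M[:3,:3]@np.array(p)+M[:3,3]; y=-y;z=-z
    if im.get("name")=="wrist":
        r=np.hypot(x,y); t=np.arctan2(r,z); return im["cx"]+f*t*x/r, im["cy"]+f*t*y/r
    return im["cx"]+f*x/z, im["cy"]+f*y/z
def grab(n):
    im=get_image(n); im["name"]=n; return im
def save(im,fn,crop=None,s=1):
    a=im["frame"][...,::-1]
    if crop: u0,v0,u1,v1=crop; a=a[v0:v1,u0:u1]
    cv2.imwrite("pics/"+fn,cv2.resize(a,None,fx=s,fy=s,interpolation=cv2.INTER_CUBIC))
E
python3 - <<'E'
from h import *
import pickle
d={}
for n in("scene","side","wrist"):
    im=grab(n); d[n]=im; save(im,n+"0.png",s=1.5)
    print(n,im["fov_y"],im["cx"],im["cy"],ray(im,256,192), [k for k in im])
pickle.dump(d,open("i0.pkl","wb"))
print(observe())
E
```

```text
scene 53.94159838754991 256.6153286112252 190.75575518225585 (array([ 1.29922724, -0.18306061,  0.97333077]), array([-0.65504351,  0.16649038, -0.7370295 ])) ['frame', 'fov_y', 'cx', 'cy', 'world_to_cam', 'name']
side 47.090060729436225 264.8657236091621 193.6015453066127 (array([0.43613288, 0.91656675, 0.99598589]), array([ 0.1176098 , -0.72138081, -0.68278527])) ['frame', 'fov_y', 'cx', 'cy', 'world_to_cam', 'name']
wrist 65.70646984690485 257.9250621293507 193.84105936721298 (array([0.54933793, 0.0737748 , 0.37341455]), array([-0.00768362, -0.28621344, -0.95813508])) ['frame', 'fov_y', 'cx', 'cy', 'world_to_cam', 'name']
{'time_s': 0.15, 'q': array([-1.23356294e+01,  2.18326562e+01,  7.43691298e+01,  1.46870863e-03,
        8.38580762e+01, -1.23359600e+01]), 'qvel': array([ 0.05106688, -0.04085473, -0.13698488,  0.00815637,  0.06729877,
        0.0357672 ]), 'joint_efforts': array([ 1.94521621e-03, -4.48624384e+01, -2.31344014e+01, -1.86937300e-04,
        3.77541786e-03, -1.65174959e-05]), 'position': array([5.49814755e-01, 4.59861769e-05, 2.44881858e-01]), 'tool_rot': array([[ 9.99999485e-01,  2.88708133e-06, -1.01522504e-03],
       [ 3.13896552e-06, -9.99999969e-01,  2.48105256e-04],
       [-1.01522429e-03, -2.48108315e-04, -9.99999454e-01]]), 'ft_force': array([ 0.90689844, -0.87753554,  0.01059937]), 'wrist_torque': array([-0.03287845,  0.0228046 , -0.02935195]), 'grip_width': 0.08545801609713369}
```

View pics/scene0.png

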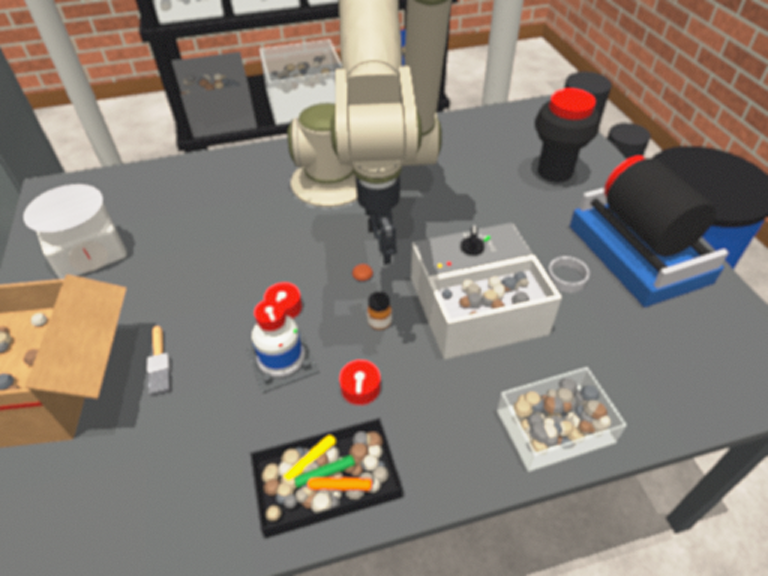

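View pics/side0.png

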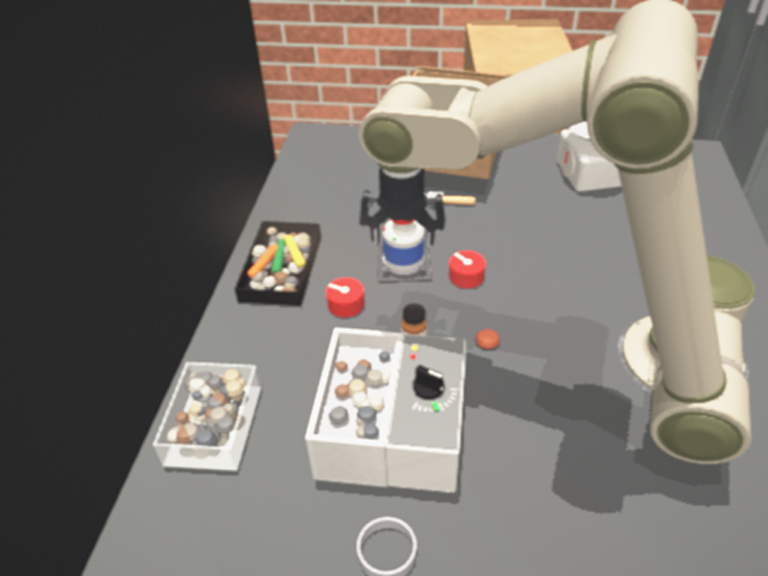

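View pics/wrist0.png

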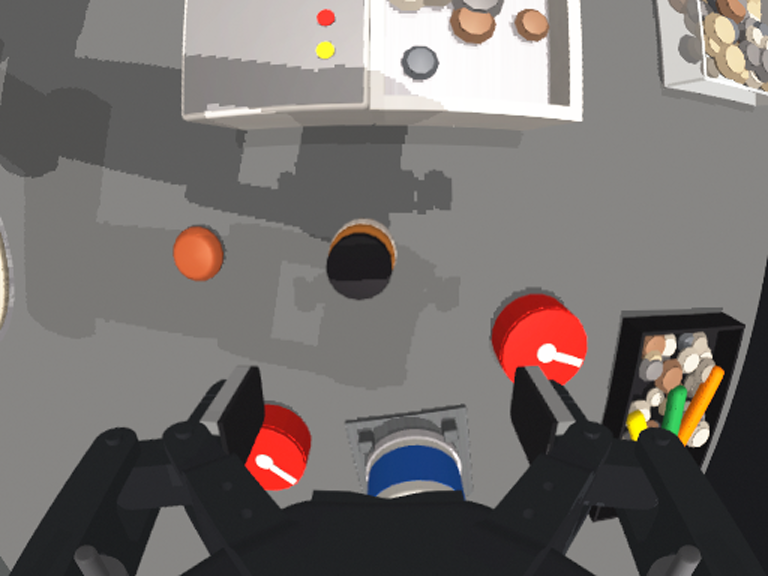

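Full views show three red caps: on the bottle at scene (180,209), with others on the table at scene (190,200) and (240,254). The dial is at scene (316,163) and side (287,255). The bottle's cap should be the smallest; I'll check by size.

Run:
```python
from h import *
import pickle
d=pickle.load(open("i0.pkl","rb"))
S,T=d["side"],d["scene"]
a=cv2.resize(S["frame"][210:330,205:320,::-1],None,fx=4,fy=4,interpolation=cv2.INTER_CUBIC)
b=cv2.resize(T["frame"][170:270,160:260,::-1],None,fx=3,fy=3,interpolation=cv2.INTER_CUBIC)
c=np.zeros((480,800,3),np.uint8); c[:480,:460]=a; c[:300,480:780]=b; cv2.imwrite("pics/crop1.png",c)
for im in(T,S):
    hsv=cv2.cvtColor(im["frame"],cv2.COLOR_RGB2HSV)
    m=(((hsv[...,0]<5)|(hsv[...,0]>175))&(hsv[...,1]>190)&(hsv[...,2]>110)).astype(np.uint8)
    n,l,st,ce=cv2.connectedComponentsWithStats(m)
    for i in range(1,n):
        if st[i,4]>100:
            u,v=ce[i]; w=st[i,2]
            P=[onz(im,u,v,z) for z in(.02,.155)]
            f=192/np.tan(np.radians(im["fov_y"])/2)
            M=im["world_to_cam"]
            print(im["name"],st[i],ce[i].round(1),[p[:2].round(3) for p in P],[round(float(w/f*-(M[:3]@np.append(p,1))[2]),4) for p in P])
    m=((hsv[...,0]>50)&(hsv[...,0]<70)&(hsv[...,1]>150)&(hsv[...,2]>120)).astype(np.uint8)
    n,l,st,ce=cv2.connectedComponentsWithStats(m)
    for i in range(1,n):
        if st[i,4]>3: print("green",st[i],ce[i].round(1),onz(im,*ce[i],.126).round(4),onz(im,*ce[i],.108).round(4))
```

```text
scene [367  58  30  21 475] [381.4  68.8] [array([-0.162,  0.831]), array([0.045, 0.687])] [0.1456, 0.125]
scene [404 104  24  22 111] [414.8 112.2] [array([0.198, 0.795]), array([0.354, 0.657])] [0.1011, 0.0868]
scene [170 189  30  31 501] [185.5 203.8] [array([ 0.438, -0.209]), array([ 0.56 , -0.205])] [0.1003, 0.0861]
scene [227 241  26  28 493] [239.8 254.5] [array([ 0.682, -0.081]), array([ 0.769, -0.095])] [0.0774, 0.0664]
green [197 304  39  21 210] [217.5 312.9] [ 0.894  -0.1807  0.126 ] [ 0.8854 -0.1807  0.108 ]
```

View pics/crop1.png

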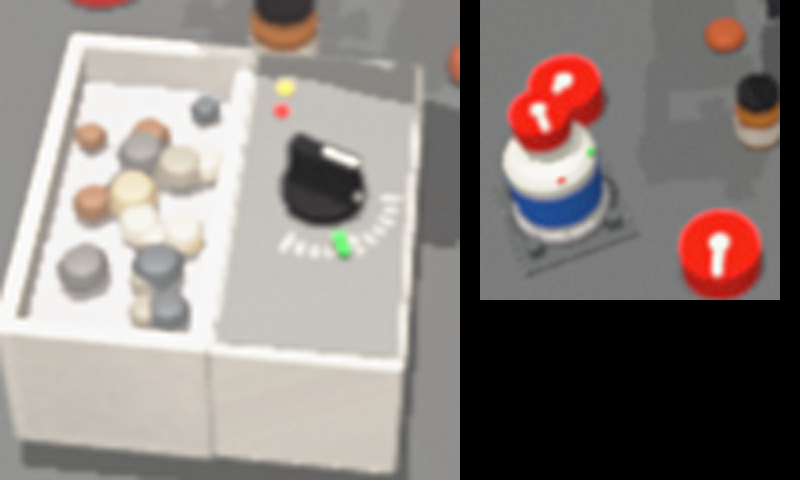

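The bottle's cap, seen at crop (540,112), i.e. scene (180,207), is clearly the smallest. The dial's pointer in the left crop ends at (358,197) and the green tab is at (341,243). I'll go over the dial with the wrist camera.

Run:
```python
from h import *
import pickle
d=pickle.load(open("i0.pkl","rb"))
S,T=d["side"],d["scene"]
print("dial",onz(S,287.5,251,.164).round(3),onz(T,315,157,.164).round(3))
print("cap",onz(T,180,207,.165).round(3))
print("tab",onz(S,205+341/4,210+243/4,.126).round(3))
for u,v in((418,68),(400,360),(5,325),(72,38)): print(onz(S,205+u/4,210+v/4,.12).round(3))
```

```text
dial [0.476 0.237 0.164] [0.487 0.219 0.164]
cap [ 0.577 -0.221  0.165]
tab [0.466 0.266 0.126]
[0.426 0.113 0.12 ]
[0.426 0.341 0.12 ]
[0.658 0.342 0.12 ]
[0.662 0.109 0.12 ]
```

```bash
python3 -m crank '[0,0,0,-0.01,0.035,0.01,100, 0,0,0,-0.01,0.04,0.01,100, 0,0,0,-0.01,0.04,0.01,100, 0,0,0,-0.01,0.04,0.01,100, 0,0,0,-0.01,0.04,0.01,100, 0,0,0,-0.02,0.03,0,100, 0,0,0,0,0,0,100, 0,0,0,0,0,0,100]'
python3 - <<'E'
from h import *
import pickle
im=grab("wrist"); pickle.dump(im,open("w1.pkl","wb")); save(im,"w1.png",s=1.5)
print(observe()["position"],proj(im,(.48,.227,.12)))
E
```

```text
time_s: 0.95
position: [0.4797, 0.2254, 0.2952]
tool_rot: [[1.0, 0.001, -0.0], [0.001, -1.0, -0.0], [-0.0, 0.0, -1.0]]
ft_force: [1.5, -0.3, 0.2]
grip_width: 0.0853
[0.4801253  0.22468141 0.29507932] (np.float64(258.84172185369664), np.float64(174.8606317544806))
```

View pics/w1.png

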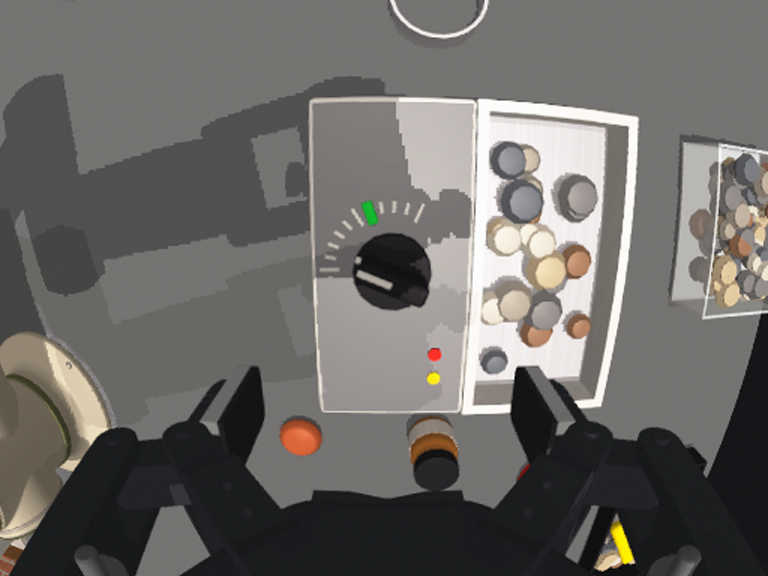

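The dial's disc is at (391,271), its pointer's white bar runs (357,273)–(391,286) with the disc mark at (358,260), the tab is at (370,212), and the deck's corners are (310,99), (322,411), (477,98).

```bash
cat > dm.py <<'E'
from h import *
import sys
def measure(im,pr=True):
    hsv=cv2.cvtColor(im["frame"],cv2.COLOR_RGB2HSV); f=im["frame"].astype(int)
    win=np.zeros(f.shape[:2],bool); win[110:225,215:305]=1
    g=(hsv[...,0]>45)&(hsv[...,0]<75)&(hsv[...,1]>150)&(hsv[...,2]>60)&win
    v,u=np.nonzero(g); tab=onz(im,u.mean(),v.mean(),.127)
    dk=((f.max(2)<60)&win).astype(np.uint8)
    n,l,st,ce=cv2.connectedComponentsWithStats(dk); i=1+st[1:,4].argmax()
    cs,_=cv2.findContours((l==i).astype(np.uint8),0,2); c=max(cs,key=cv2.contourArea)
    hull=cv2.convexHull(c); fill=cv2.drawContours(np.zeros(dk.shape,np.uint8),[hull],-1,1,-1)
    w=((f.min(2)>110)&(cv2.erode(fill,np.ones((3,3)))>0)).astype(np.uint8)
    n,l,st,ce=cv2.connectedComponentsWithStats(w)
    out=dict(tab=tab)
    print("tab",tab.round(4),len(u))
    print("disc ell z.132",onz(im,*cv2.minEnclosingCircle(hull)[0],.132).round(4))
    for i in range(1,n):
        if st[i,4]>3:
            vv,uu=np.nonzero(l==i)
            for z in(.132,.164):
                P=np.array([onz(im,a,b,z)[:2] for a,b in zip(uu,vv)]); m=P.mean(0); 
                _,s,vt=np.linalg.svd(P-m); t=(P-m)@vt[0]
                print("white",st[i],"z",z,"mean",m.round(4),"dir deg",np.degrees(np.arctan2(vt[0,1],vt[0,0])).round(1),"len",np.ptp(t).round(4))
    return out
if __name__=="__main__":
    import pickle
    im=pickle.load(open(sys.argv[1],"rb")); measure(im)
    if len(sys.argv)>2:
      for u,v in((310,99),(322,411),(477,98),(465,411)): print(onz(im,u/1.5,v/1.5,.12).round(4))
E
python3 dm.py w1.pkl 1
```

```text
tab [0.4673 0.2631 0.127 ] 105
disc ell z.132 [0.4829 0.2216 0.132 ]
white [238 172   3   4   8] z 0.132 mean [0.4596 0.2315] dir deg -107.5 len 0.0033
white [238 172   3   4   8] z 0.164 mean [0.4617 0.2389] dir deg -107.5 len 0.0029
white [238 180  23  13 103] z 0.132 mean [0.47   0.2181] dir deg -23.3 len 0.0247
white [238 180  23  13 103] z 0.164 mean [0.471 0.227] dir deg -23.3 len 0.022
[0.4271 0.3409 0.12  ]
[0.4271 0.1049 0.12  ]
[0.5396 0.3424 0.12  ]
[0.5423 0.1049 0.12  ]
```

```bash
python3 -m crank '[0,0,0.14,0.004,-0.0024,0,70, 0,0,0.14,0,0,0,70, 0,0,0.14,0,0,-0.01,70, 0,0,0.14,0,0,-0.01,70, 0,0,0.14,0,0,-0.01,60, 0,0,0.14,0,0,-0.01,60, 0,0,0.14,0,0,-0.01,60, 0,0,0.14,0,0,0,60, 0,0,0.067,0,0,0,60, 0,0,0,0,0,0,60, 0,0,0,0,0,0,60]'
python3 - <<'E'
from h import *
import pickle
im=grab("wrist"); pickle.dump(im,open("w2.pkl","wb")); save(im,"w2.png",s=1.5)
o=observe(); print(o["position"],o["q"].round(1))
E
```

```text
time_s: 2.1
position: [0.4844, 0.2218, 0.2451]
tool_rot: [[0.378, 0.926, -0.0], [0.926, -0.378, -0.0], [-0.0, -0.0, -1.0]]
ft_force: [-0.3, 0.8, -0.3]
grip_width: 0.0512
[0.48434629 0.22198395 0.24519719] [ 11.9  20.1  77.1  -0.   82.9 -56. ]
```

View pics/w2.png

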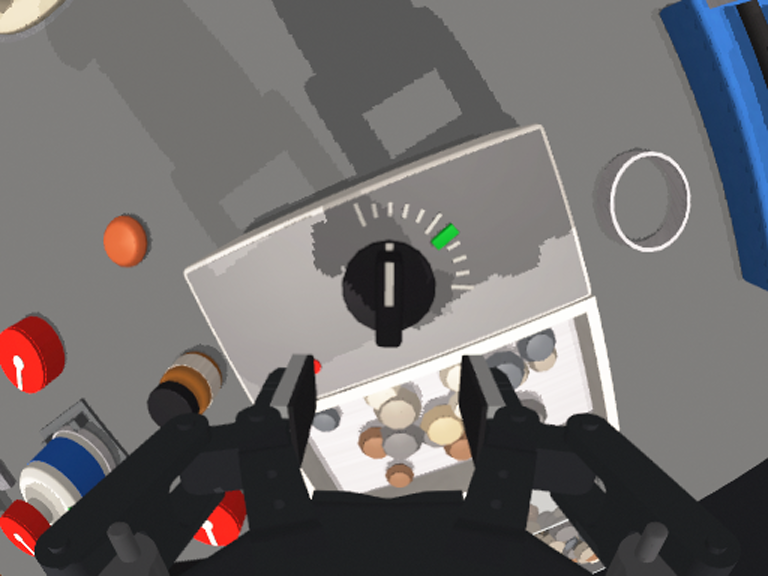

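The bar at (389,295) is upright in the picture and midway between the pads. The tab is at (445,237).

```bash
python3 - <<'E'
from h import *
import pickle
im=pickle.load(open("w2.pkl","rb"))
p=lambda u,v,z:onz(im,u/1.5,v/1.5,z)[:2]
hsv=cv2.cvtColor(im["frame"],cv2.COLOR_RGB2HSV); g=(abs(hsv[...,0].astype(int)-60)<15)&(hsv[...,1]>150); v,u=np.nonzero(g)
t=onz(im,u.mean(),v.mean(),.1265)[:2]
c=(p(343,287,.132)+p(435,287,.132))/2
a=(p(389,263,.164)); b=p(389,305,.164)
ang=lambda d:np.degrees(np.arctan2(d[1],-d[0])).round(1)
print("tab",t,"centre",c,"bar line",a,b,ang(a-b),"mark",p(389,246,.132),ang(p(389,246,.132)-c))
for ax in(c,np.array([.4843,.2222])): print("tabang",ang(t-ax),np.hypot(*(t-ax)))
E
python3 -m crank '[0,0,0,0,0,-0.03,60, 0,0,0,0,0,-0.03,60, 0,0,0,0,0,-0.02,60, 0,0,0,0,0,-0.012,60, 0,0,0,0,0,0,60, 0,0,0,0,0,0,16, 0,0,0,0,0,0,10, 0,0,0,0,0,0,5, 0,0,0,0,0,0,5, 0,0,0,0,0,0,5, 0,0,0,0,0,0,5]' 40
```

```text
tab [0.46786083 0.25955305] centre [0.48154694 0.22324158] bar line [0.4614844  0.23119381] [0.48134467 0.22314732] 22.1 mark [0.45967278 0.23209276] 22.0
tabang 69.3 0.038805061104591074
tabang 66.2 0.040810500759711245
time_s: 3.25
position: [0.4844, 0.2226, 0.1543]
tool_rot: [[0.374, 0.927, 0.002], [0.927, -0.374, 0.0], [0.001, 0.002, -1.0]]
ft_force: [-1.0, 0.2, 6.1]
grip_width: 0.0134
```

```bash
python3 -m crank '[0,0,-0.1,0,0,0,5, 0,0,-0.1,0,0,0,5, 0,0,-0.1,0,0,0,5, 0,0,-0.1,0,0,0,5, 0,0,-0.1,0,0,0,5, 0,0,-0.1,0,0,0,5, 0,0,-0.1,0,0,0,5, 0,0,-0.09,0,0,0,5, 0,0,0,0,0,0,5, 0,0,0,0,0,0,5]'
python3 -m crank '[0,0,0,0,0,0,60, 0,0,0,0,0,0,60, 0,0,0,0,0,0,60, 0,0,0,0,0,0.02,60, 0,0,0,0,0,0.04,60, 0,0,0,0,0,0.04,60, 0,0,0,0,0,0.03,60,0,0,0,0,0,0,60,0,0,0,0,0,0,60]'
python3 - <<'E'
from h import *
import pickle
im=grab("wrist"); pickle.dump(im,open("w3.pkl","wb")); save(im,"w3.png",(150,80,370,250),3.5)
print(observe()["position"])
E
```

```text
time_s: 4.25
position: [0.4835, 0.2218, 0.1543]
tool_rot: [[0.922, 0.386, -0.0], [0.386, -0.922, -0.002], [-0.001, 0.002, -1.0]]
ft_force: [-5.1, -6.2, 9.6]
grip_width: 0.013
time_s: 5.15
position: [0.4839, 0.2226, 0.2831]
tool_rot: [[0.922, 0.387, 0.0], [0.387, -0.922, 0.0], [0.0, -0.0, -1.0]]
ft_force: [0.4, 0.0, -0.0]
grip_width: 0.051
[0.4836501  0.22258194 0.28224746]
```

View pics/w3.png

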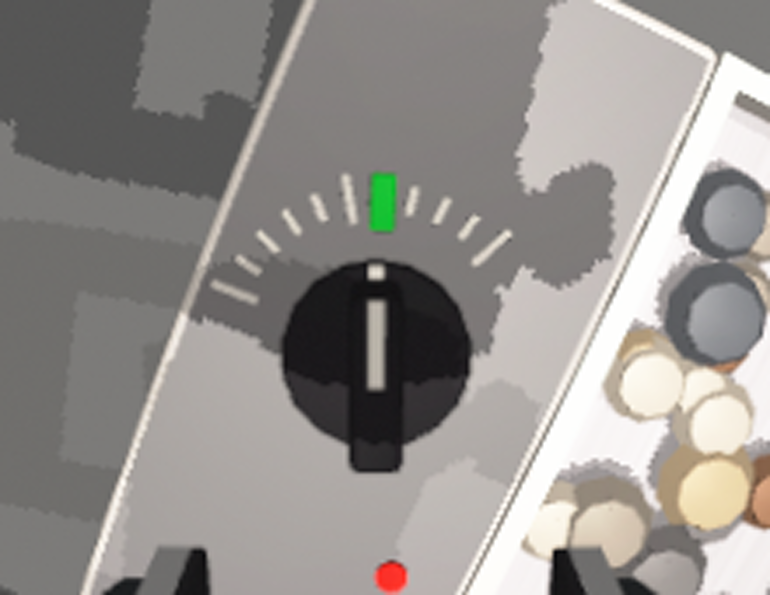

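The pointer line is at x=376 (y 270–390), and the tab's middle is at (383,202): about 2.5° short. I'll quantify it.

```bash
cat > fine.py <<'E'
from h import *
import pickle,sys
im=pickle.load(open(sys.argv[1],"rb")); f=im["frame"].astype(float)
hsv=cv2.cvtColor(im["frame"],cv2.COLOR_RGB2HSV); g=(abs(hsv[...,0].astype(int)-60)<15)&(hsv[...,1]>150); v,u=np.nonzero(g)
t=onz(im,u.mean(),v.mean(),.127)[:2]
def cen(u0,v0,u1,v1,rows=False):
    w=np.clip(f[v0:v1,u0:u1].min(2)-90,0,None); y,x=np.mgrid[v0:v1,u0:u1]
    return (w*x).sum()/w.sum(),(w*y).sum()/w.sum()
k=cen(254,155,261,160); a=cen(250,168,264,177); b=cen(250,180,264,189)
A=onz(im,*a,.164)[:2];B=onz(im,*b,.164)[:2];K=onz(im,*k,.132)[:2]
ang=lambda d:np.degrees(np.arctan2(d[1],-d[0])).round(1)
dr=(A-B)/np.hypot(*(A-B)); 
ax1=K-dr*.0245; ax2=np.array([.4843,.2226])
print("tab",t,"K",K,"bar",A,B,ang(A-B))
# disc centre from black hull at left/right extreme
dk=((f.max(2)<70)).astype(np.uint8); dk[:150]=0; dk[205:]=0; dk[:,:225]=0; dk[:,290:]=0
xs=[np.nonzero(r)[0] for r in dk[170:195]]; i=max(range(25),key=lambda j:np.ptp(xs[j])); c=onz(im,(xs[i][0]+xs[i][-1])/2,182,.132)[:2]; print("disc",c,170+i,xs[i][[0,-1]])
for x in(ax1,ax2,c): print(x,"tab",ang(t-x),np.hypot(*(t-x)).round(4),"K",ang(K-x))
E
python3 fine.py w3.pkl
```

```text
tab [0.46727005 0.26279244] K [0.47265256 0.24492448] bar [0.47548485 0.23849957] [0.47954254 0.22866206] 67.6
disc [0.48209228 0.22255399] 177 [230 284]
[0.48199461 0.2222755 ] tab 70.0 0.0431 K 67.6
[0.4843 0.2226] tab 67.0 0.0437 K 62.4
[0.48209228 0.22255399] tab 69.8 0.0429 K 67.1
```

```bash
python3 -m crank '[0,0,0,0,0,-0.04,60, 0,0,0,0,0,-0.04,60, 0,0,0,0,0,-0.03,60, 0,0,0,0,0,-0.019,60, 0,0,0,0,0,0,60, 0,0,0,0,0,0,16, 0,0,0,0,0,0,5, 0,0,0,0,0,0,5, 0,0,0,0,0,0,5, 0,0,-0.022,0,0,0,5, 0,0,-0.022,0,0,0,5, 0,0,0,0,0,0,5, 0,0,0,0,0,0,5, 0,0,0,0,0,0,60, 0,0,0,0,0,0,60, 0,0,0,0,0,0,60, 0,0,0,0,0,0.04,60, 0,0,0,0,0,0.045,60, 0,0,0,0,0,0.045,60,0,0,0,0,0,0,60]'
python3 -m crank '[0,0,0,0,0,0,60]'
python3 - <<'E'
from h import *
import pickle
im=grab("wrist"); pickle.dump(im,open("w4.pkl","wb")); save(im,"w4.png",(150,80,370,250),3.5)
E
python3 fine.py w4.pkl
```

```text
time_s: 7.2
position: [0.4856, 0.2231, 0.2904]
tool_rot: [[0.938, 0.346, 0.012], [0.346, -0.938, 0.003], [0.012, 0.002, -1.0]]
ft_force: [0.4, 0.4, -0.5]
grip_width: 0.0513
time_s: 7.3
position: [0.4841, 0.2227, 0.2848]
tool_rot: [[0.938, 0.346, 0.002], [0.346, -0.938, 0.0], [0.002, 0.0, -1.0]]
ft_force: [-0.4, -0.1, -0.5]
grip_width: 0.0515
tab [0.46717521 0.26287672] K [0.47375726 0.24533078] bar [0.47620168 0.2383011 ] [0.479898   0.22824914] 69.8
disc [0.48220136 0.22204929] 176 [230 283]
[0.48221288 0.22233616] tab 69.6 0.0432 K 69.8
[0.4843 0.2226] tab 67.0 0.0438 K 65.1
[0.48220136 0.22204929] tab 69.8 0.0435 K 70.1
```

View pics/w4.png

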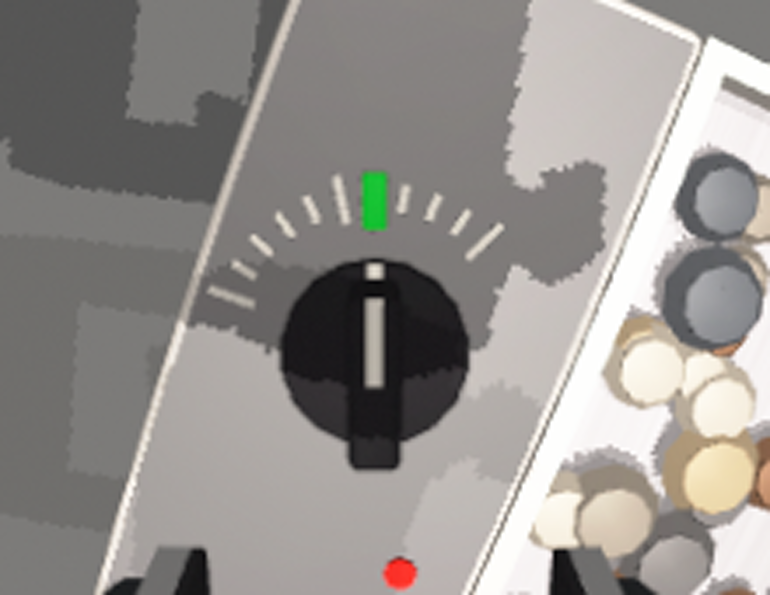

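Pointer mark, bar line and tab all stand at x≈374, and angles agree to 0.3°. The dial is done and released. Now to the bottle.

```bash
python3 -m crank '[0,0,-0.03,0.009,-0.03,0.005,60, 0,0,-0.03,0.009,-0.04,0.005,70, 0,0,-0.04,0.009,-0.04,0.005,80, 0,0,-0.04,0.009,-0.04,0,100, 0,0,-0.04,0.009,-0.04,0,100, 0,0,-0.04,0.009,-0.04,0,100, 0,0,-0.04,0.009,-0.04,0,100, 0,0,-0.04,0.009,-0.04,0,100, 0,0,-0.04,0.009,-0.04,0,100, 0,0,-0.013,0.009,-0.04,0,100, 0,0,0,0.003,-0.035,0,100, 0,0,0,0,-0.015,0,100, 0,0,0,0,0,0,100, 0,0,0,0,0,0,100, 0,0,0,0,0,0,100]'
python3 - <<'E'
from h import *
import pickle
im=grab("wrist"); pickle.dump(im,open("w5.pkl","wb")); save(im,"w5.png",s=1.5)
hsv=cv2.cvtColor(im["frame"],cv2.COLOR_RGB2HSV)
m=(((hsv[...,0]<5)|(hsv[...,0]>175))&(hsv[...,1]>190)&(hsv[...,2]>90)).astype(np.uint8)
n,l,st,ce=cv2.connectedComponentsWithStats(m)
for i in range(1,n):
    if st[i,4]>100: print(st[i],ce[i].round(1),onz(im,*ce[i],.165).round(4))
print(observe()["position"],observe()["q"].round(1))
E
```

```text
time_s: 8.85
position: [0.577, -0.2158, 0.2994]
tool_rot: [[1.0, 0.002, -0.0], [0.002, -1.0, 0.0], [-0.0, -0.0, -1.0]]
ft_force: [-0.7, 0.6, 0.2]
grip_width: 0.0851
[ 307   36   62   58 2480] [336.6  64.7] [ 0.6458 -0.1027  0.165 ]
[ 127  120   59   58 2383] [155.5 147.3] [ 0.4815 -0.1776  0.165 ]
[ 228  161   58   63 2508] [255.5 191.9] [ 0.5742 -0.2205  0.165 ]
[ 0.57704498 -0.2158243   0.2995781 ] [-31.5  27.1  56.7   0.   96.1 -31.6]
```

View pics/w5.png

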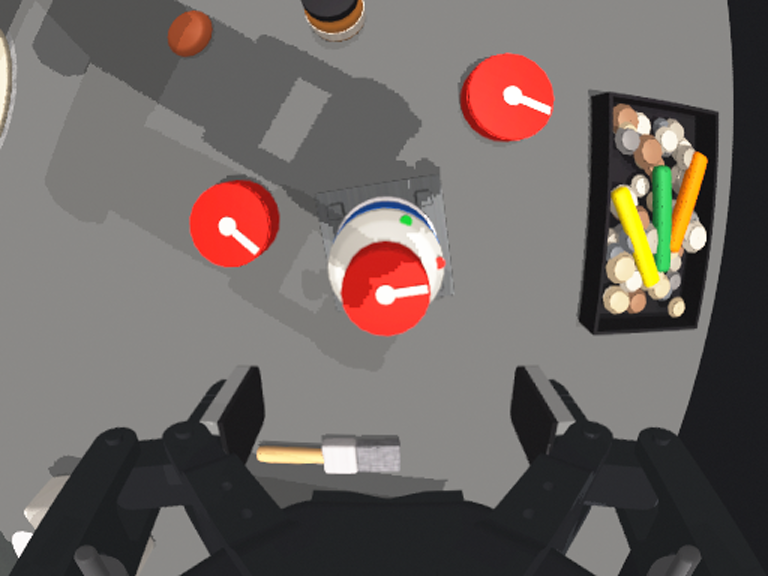

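The open gripper is above the bottle; its cap is at (386,295) in the 1.5x view, white line pointing to the red dot (440,263), i.e. shut. The other two caps lie on the table at (233,222) and (508,97).

Run:
```python
from h import *
import pickle
im=pickle.load(open("w5.pkl","rb"))
for u,v in((257,195),(256.7,196.7)): print(onz(im,u,v,.165).round(4))
print(onz(im,228,195,.165)-onz(im,286,195,.165))
b=cv2.cvtColor(im["frame"],cv2.COLOR_RGB2HSV)
A=onz(im,385/1.5,295/1.5,.165);B=onz(im,428/1.5,290/1.5,.165);print(np.degrees(np.arctan2(*(B-A)[[1,0]])))
T=grab("scene");S=grab("side"); pickle.dump((T,S),open("st5.pkl","wb"))
p=np.array([.5755,-.2235,.165])
for i in(T,S): print(proj(i,p))
save(T,"x.png",(140,150,240,270),4)
```

```text
[ 0.5756 -0.2235  0.165 ]
[ 0.5753 -0.2252  0.165 ]
[-0.05388499 -0.0001427   0.        ]
7.086643441195769
(np.float64(179.11623825031634), np.float64(206.87625586907447))
(np.float64(268.0398263255999), np.float64(136.21836468998617))
```

```bash
python3 -m crank '[0,0,-0.035,-0.001,-0.0077,0,100, 0,0,0,0,0,-0.03,100, 0,0,0,0,0,-0.03,100, 0,0,0,0,0,-0.03,100, 0,0,0,0,0,-0.03,100, 0,0,0,0,0,-0.02,100, 0,0,0,0,0,-0.0165,100, 0,0,0,0,0,0,100, 0,0,0,0,0,0,100, 0,0,0,0,0,0,70, 0,0,0,0,0,0,60, 0,0,0,0,0,0,50, 0,0,0,0,0,0,50, 0,0,0,0,0,0,50, 0,0,0,0,0,0,50]' 45
python3 - <<'E'
from h import *
o=observe(); print(o["wrist_torque"].round(2))
for n,c in(("scene",(130,150,250,260)),("side",(220,100,320,200))): save(grab(n),"g_"+n+".png",c,4)
a,b=[cv2.imread(f"pics/g_{n}.png") for n in("scene","side")]
h=400; cv2.imwrite("pics/g.png",np.hstack([x[:h,:400] for x in(a,b)]))
E
```

```text
time_s: 10.5
position: [0.5762, -0.2253, 0.1441]
tool_rot: [[0.999, -0.035, 0.002], [-0.035, -0.999, -0.001], [0.002, 0.001, -1.0]]
ft_force: [-0.1, 0.1, 5.5]
grip_width: 0.0553
[0.07 0.26 0.03]
```

View pics/g.png

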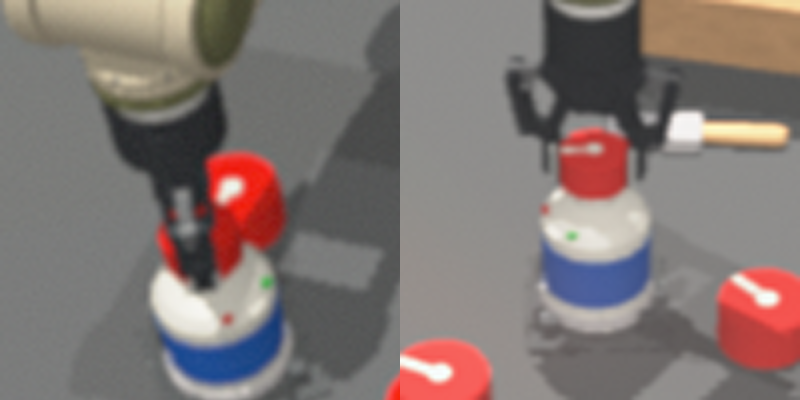

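Grip width 55.3 mm equals the across-flats size; the pads sit on the cap's sides, clear of the shoulder. Quick check of the axis by triangulating the cap's white hub before pressing.

Run:
```python
from h import *
import pickle
T,S=pickle.load(open("st5.pkl","rb")); W=pickle.load(open("w5.pkl","rb"))
for im,(u,v) in((T,(179,207)),(S,(268,136)),(W,(257,195))):
    r=20 if im is not W else 45
    hsv=cv2.cvtColor(im["frame"],cv2.COLOR_RGB2HSV).astype(int)
    m=(((hsv[...,0]<6)|(hsv[...,0]>174))&(hsv[...,1]>150)).astype(np.uint8)
    k=np.zeros_like(m); k[v-r:v+r,u-r:u+r]=m[v-r:v+r,u-r:u+r]
    n,l,st,ce=cv2.connectedComponentsWithStats(k); i=l[v+ (6 if im is not W else 15),u] or 1+st[1:,4].argmax()
    print(im["name"],st[i])
    f=im["frame"].astype(int); w=(f.min(2)>150); w2=np.zeros_like(w); q=9 if im is not W else 12
    w2[v-q:v+q,u-q:u+q]=w[v-q:v+q,u-q:u+q]; vv,uu=np.nonzero(w2)
    print(f[v-7:v+8,u-9:u+10].min(2) if im is not W else "")
    print(uu.mean(),vv.mean(),onz(im,uu.mean(),vv.mean(),.165).round(4))
for _ in range(3): o=observe(); print(o["position"].round(4))
```

```text
scene [170 188  29  32 583]
[[120 121 122 113  97  82  59  34  23  20  23  16  22  57 108 144 134  91
   52]
 [122 122 116  95  72  57  39  26  27  25  15  23  18  34  60  79  72  45
   28]
 [124 114  96  70  46  31  21  21  22  21  21  26  18  23  30  30  31  23
   13]
 [117  96  66  43  25  14  21  32  45  56  56  42  20  14  19  24  24  22
   21]
 [102  71  42  26  16  25  44  84 119 133 126  94  54  28  27  20  25  19
   17]
 [ 80  49  26  22  19  28  79 142 188 207 194 144  80  35  19  26  17  23
   27]
 [ 65  34  25  21  21  35  95 169 218 234 217 156  81  34  16  19  24  27
   22]
 [ 55  27  15  22  14  31  89 155 202 224 209 147  73  31  12  22  21  19
   25]
 [ 53  27  21  16  19  27  61 109 153 189 195 149  80  31  23  18  24  24
   25]
 [ 54  27  21  22  18  21  35  57  98 158 200 172 108  47  13   9  18  16
   22]
 [ 59  26  13  12  22  19  20  26  66 138 198 199 141  73  28  20  17  24
   28]
 [ 67  42  23  21  19  20  18  24  43 108 180 206 165  94  41  21  17  23
   18]
 [ 77  45  24  20  22  28  13  17  26  75 143 186 163  99  47  17  25  22
   18]
 [ 86  53  30  20  
[... 989 characters left out ...]
 125 137 160 172 159 119  75  55  53  54  53  64
   97]
 [117  91  83  84  83  82  81  81  87  90  81  67  59  55  55  55  52  65
  102]
 [118  84  68  71  74  73  67  63  62  60  58  55  54  54  56  54  51  64
  101]
 [122  88  60  59  61  62  59  57  56  56  56  56  56  56  55  54  51  64
  101]
 [124  91  60  54  57  56  58  56  56  58  57  57  56  56  53  53  51  64
  102]
 [124  91  60  54  55  56  58  58  57  57  57  57  57  55  53  53  50  64
  101]]
270.72340425531917 132.9787234042553 [ 0.5689 -0.2418  0.165 ]
wrist [ 228  161   59   63 2603]

258.32183908045977 195.90804597701148 [ 0.5768 -0.2244  0.165 ]
[ 0.5762 -0.2253  0.144 ]
[ 0.5762 -0.2253  0.144 ]
[ 0.5762 -0.2253  0.144 ]
```

The hub agrees with axis (0.5755, -0.224) within about 1 px in all three views (the mean under "side" was contaminated by background). The TCP is about 1.3 mm off in y; I'll allow for it in the turn. Pressing now.

```bash
python3 -m crank '[0,0,0,0,0,-0.002,50, 0,0,0,0,0,-0.002,50, 0,0,0,0,0,-0.002,50, 0,0,0,0,0,0,50, 0,0,0,0,0,0,50]'
```

```text
time_s: 11.1
position: [0.5762, -0.2253, 0.1388]
tool_rot: [[0.999, -0.035, 0.002], [-0.035, -0.999, -0.002], [0.002, 0.001, -1.0]]
ft_force: [-3.6, 1.3, 11.2]
grip_width: 0.0552
```

```bash
python3 -m crank '[0,0,0,0,0,-0.0006,50, 0,0,0.1,0.0001,0.0001,0,50, 0,0,0.1,0.0001,0.0001,0,50, 0,0,0.1,0.0001,0.0002,0,50, 0,0,0,0,0,0,50]'; python3 -c "
from rig import *
print(observe()['wrist_torque'])"
```

```text
time_s: 11.6
position: [0.5773, -0.2253, 0.1386]
tool_rot: [[0.964, 0.265, 0.004], [0.265, -0.964, -0.003], [0.003, 0.004, -1.0]]
ft_force: [0.3, 0.0, 11.2]
grip_width: 0.0556
[0.02501927 0.14596053 0.05778458]
```

Torque is small (0.06 N m), so the cap is turning, not slipping. Continue.

```bash
python3 -m crank '[0,0,0.1,0.0001,0.0001,0,50, 0,0,0.1,0.0001,0.0001,0,50, 0,0,0.1,0.0001,0.0001,0,50, 0,0,0.1,0.0001,0.0001,0,50, 0,0,0.1,0,0.0001,0,50, 0,0,0.1,0,0.0001,0,50, 0,0,0.1,0,0,0,50, 0,0,0.06,0,0,0,50, 0,0,0,0,0,0,50, 0,0,0,0,0,0,50]'; python3 -c "
from rig import *
print(observe()['wrist_torque'])"
```

```text
time_s: 12.6
position: [0.5778, -0.2246, 0.1386]
tool_rot: [[0.519, 0.855, 0.004], [0.855, -0.519, -0.003], [0.0, 0.005, -1.0]]
ft_force: [0.2, 0.8, 11.0]
grip_width: 0.055
[0.02759861 0.04242987 0.0076877 ]
```

```bash
python3 -m crank '[0,0,0,0,0,0.003,50, 0,0,0,0,0,0.003,50, 0,0,0,0,0,0.003,50, 0,0,0,0,0,0.003,50, 0,0,0,0,0,0,50]'; python3 -c "
from rig import *
print(observe()['wrist_torque'])"
```

```text
time_s: 13.1
position: [0.5765, -0.224, 0.1483]
tool_rot: [[0.519, 0.855, -0.0], [0.855, -0.519, 0.0], [-0.0, -0.0, -1.0]]
ft_force: [-0.2, 0.1, -1.4]
grip_width: 0.0551
[-0.00705938 -0.03721624 -0.03649961]
```

The cap came free (no upward pull left). Lifting so the lower edge stands 6 cm over the mouth (TCP ≈ 0.2235).

```bash
python3 -m crank '[0,0,0,0,0,0.01,50, 0,0,0,0,0,0.01,50, 0,0,0,0,0,0.015,50, 0,0,0,0,0,0.015,50, 0,0,0,0,0,0.015,50, 0,0,0,0,0,0.0085,50, 0,0,0,0,0,0,50, 0,0,0,0,0,0,50, 0,0,0,0,0,0,50, 0,0,0,0,0,0,50]'
python3 - <<'E'
from h import *
import pickle
T,S,W=[grab(n) for n in("scene","side","wrist")]; pickle.dump((T,S,W),open("st6.pkl","wb"))
save(T,"f1.png",(120,130,240,260),3); save(S,"f2.png",(210,70,330,200),3)
cv2.imwrite("pics/f.png",np.hstack([cv2.imread("pics/f1.png"),cv2.imread("pics/f2.png")]))
for z in(.1545,.164,.2145): print(z,proj(T,(.5755,-.224,z)),proj(S,(.5755,-.224,z)))
E
```

```text
time_s: 14.1
position: [0.5765, -0.224, 0.221]
tool_rot: [[0.519, 0.855, -0.001], [0.855, -0.519, 0.001], [0.0, -0.001, -1.0]]
ft_force: [0.0, -0.9, -0.6]
grip_width: 0.0553
0.1545 (np.float64(179.5543494888077), np.float64(209.30738165321065)) (np.float64(268.0972435213597), np.float64(138.80086301170329))
0.164 (np.float64(178.99787799713528), np.float64(207.14324327765604)) (np.float64(268.06127226476616), np.float64(136.38205140122022))
0.2145 (np.float64(175.91269582208972), np.float64(195.1448547878403)) (np.float64(267.86432268763815), np.float64(123.1385906786699))
```

View pics/f.png

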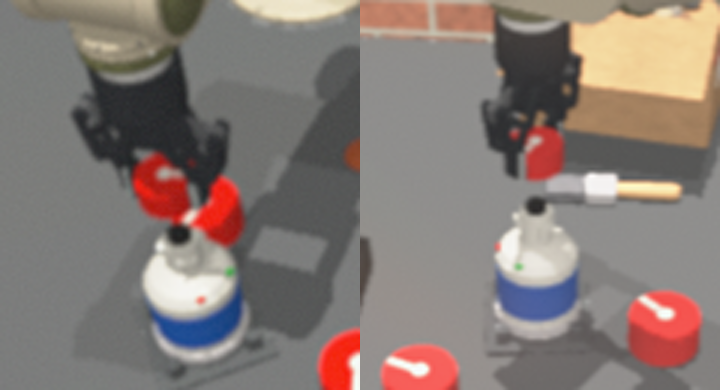

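The cap hangs level in the gripper above the open bottle (plug at (536,205) in the right crop). Checking its height in the side view and the dial once more.

Run:
```python
from h import *
T,S=grab("scene"),grab("side")
o=observe(); print(o["position"].round(4),o["qvel"].round(2))
for im,d,u,v in((S,(0,.028),269,122),(T,(.028,0),175,192)):
    hsv=cv2.cvtColor(im["frame"],cv2.COLOR_RGB2HSV).astype(int)
    m=(((hsv[...,0]<6)|(hsv[...,0]>174))&(hsv[...,1]>150))
    for c in range(u-6,u+12,3): 
        r=np.nonzero(m[v-25:v+25,c])[0]; print(c,(r[[0,-1]]+v-25) if len(r) else None,end=" ")
    print()
    for z in(.210,.2145,.219): print(im["name"],z,np.round(proj(im,(.5755+d[0],-.224+d[1],z)),1))
hsv=cv2.cvtColor(S["frame"],cv2.COLOR_RGB2HSV).astype(int)
```

```text
[ 0.5767 -0.2241  0.2216] [ 0.02 -0.18 -0.04  0.01  0.14 -0.02]
263 None 266 [114 128] 269 [112 128] 272 [112 128] 275 [114 126] 278 None 
side 0.21 [266.9 129.5]
side 0.2145 [266.8 128.3]
side 0.219 [266.8 127.1]
169 [183 200] 172 [181 201] 175 [183 202] 178 [190 204] 181 [189 200] 184 [204 204] 
scene 0.21 [177.5 203.7]
scene 0.2145 [177.2 202.6]
scene 0.219 [176.9 201.5]
```

Both views put the cap's lower edge at z ≈ 0.214 (59–60 mm over the mouth). I'll settle and hand in.

```bash
python3 -m crank '[0,0,0,0,0,0.001,50, 0,0,0,0,0,0,50, 0,0,0,0,0,0,50, 0,0,0,0,0,0,50, 0,0,0,0,0,0,50]' && python3 -c "
from rig import *
o=observe(); print(o['qvel'].round(2)); close_job()"
```

```text
time_s: 14.85
position: [0.5767, -0.2241, 0.2227]
tool_rot: [[0.519, 0.855, -0.0], [0.855, -0.519, -0.0], [-0.0, -0.0, -1.0]]
ft_force: [0.6, 1.1, -0.3]
grip_width: 0.0552
[-0.06  0.01 -0.1   0.01  0.01 -0.05]
the job is handed in; nothing more can be done
```

The dial stands at the green marker and the bottle is open. The gripper still holds the smallest red cap level above the mouth, and the job was handed in at about 15 s.

- **Dial:** It took two grips. The first turn stopped about 2.5° short, so I turned it a little further and let go. The wrist camera then put pointer and marker within about 0.3° of each other. I did not look closely at the dial again after moving on to the bottle, but nothing touched it.
- **Cap:** I pressed it about 5–6 mm (11 N), turned it about 62° anticlockwise and lifted it straight off. The wrist torque stayed low, so it turned without slipping.
- **Final pose:** Just before a last 1 mm lift, both fixed cameras put the cap's lower edge 59–60 mm over the mouth. The tool reading alone gives about 1–2 mm less. Sideways, the tool is about 1 mm off the estimated bottle axis. The arm was still and the grip was 55 mm wide.

One automatic reading of the cap's position from the side camera disagreed because it picked up background. I replaced it with a pixel reading by hand, which agreed with the other views.

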